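Refit the polishing machine: spacer collar, then slotted disc, pressed home on the spindle

TASK

Refit the little polishing machine: thread the orange spacer collar down its upright spindle first and push it past the sprung balls until it sits fully home on the flange, then put the slotted disc on over it, hub and red lug upwards. Turn the disc until its slots drop over the three brass drive pins, then press it down fully home on the collar, leaving both released and the things lying about where they are.

Things in the scene. Friction and masses are not known exactly. Their poses are not given: they have to be found in the camera images.
- machine: White round polishing machine, 180 mm across, 45 mm high, fixed to the table; origin under its middle. On top are a flat aluminium flange (132 mm), a steel post and three brass drive pins. Its yaw says nothing about the pins.
- seat (a point): Point on the vertical spindle axis at the flange's top face (z up): where the collar comes to stand. Three upright brass drive pins, 10 mm in diameter, 120 degrees apart, 56 mm from the axis, rise 50 mm above it. The pins' angle about the axis differs every time and is not reported: look or feel for it. Nothing of the spindle turns.
- post_top (a point): Centre of the top of the steel post on the spindle axis, 74 mm above the seat. The post is 20 mm in diameter; its top 8 mm taper to 12 mm.
- balls (a point): Point on the spindle axis 41 mm above the seat, level with three sprung brass balls that stick out of the post by 3.5 mm. A ring let go on the post stops on them with its underside about 45 mm above the seat; it takes a push of some 10 to 20 N to go past, and a push all the way down while its bore rubs on them.
- collar_mid (a point): Orange plastic spacer collar, a plain ring of outside diameter 50, bore 23, height 36 mm, about 0.22 kg, lying flat; either face may be down. The point is its centre, half-way up on the axis. Fully home it stands on the flange, its centre 18 mm above the seat.
- disc_mid (a point): Dark steel disc, 140 to 150 mm across, 10 mm thick, with an aluminium hub (diameter 50, bore 23, 40 mm high from the underside), about 0.32 kg, lying hub up. The point is on its axis, 20 mm above the underside; z is up the hub. Six radial slots 15 mm wide, open at the rim, run in to the hub at 0, 60, ... 300 degrees from its x axis. Fully home the point is 56 mm above the seat.
- disc_under (a point): Point on the disc's axis at its underside. With the slots off the pins the disc rides on the pin tops, this point 50 mm above the seat; with the slots over the pins it drops about 5 mm on to the sprung balls and no longer turns freely; fully home it lies on the collar, 36 mm above the seat.
- lug (a point): Upright red lug on the disc for turning it: a round pin 14 mm in diameter from the disc's upper face (10 mm above the underside) to 42 mm above the underside, 50 mm from the disc's axis, between two slots at 30 degrees from the disc's x axis. The point is on the lug's axis 26 mm above the disc's underside.
- pliers: Blue-handled pliers lying flat, 160 mm long, bystander; origin near the pivot on the underside.
- marker: Blue marker pen, 140 mm long, lying flat, bystander; origin at its middle, underside.
- pendant: Flat dark pendant blank, 80 mm, bystander; origin at its middle, underside.
- jar: Small amber jar, 60 mm in diameter, 70 mm high, bystander; origin under its middle.
- dish: Shallow glass dish, 110 mm in diameter, bystander; origin under its middle.
- tin: Round aluminium tin, 76 mm in diameter, 30 mm high, bystander; origin under its middle.
Not all that is in view belongs to the job. What is shaped like the part that bears disc_mid but brown or purple is not meant.

How it is judged:
By the outcome, as a careful person would: the job done as asked, in the order asked, and still so for the second after the job is handed in, with the robot touching nothing.
It also fails if it takes over 72 s, if anything falls off the work surface, if the arm or the gripper's body presses on something with over 40 N, if the wrist force passes 120 N, or if a joint passes its speed limit or range.

ROBOT

A 6-joint arm with a two-finger parallel gripper is mounted at the origin on the work surface. World frame = base frame: x ahead of the robot, y to its left, z up, the work surface at z = 0. Lengths are in m, angles in degrees, forces in N, time in s.
With the tool pointing down it reaches from about 0.375 to 0.9 m from the base axis. Payload 3.1 kg.
Tool frame: the origin (TCP) lies on the centre line of the jaws, within the pads' length; the fingertips stand 25 mm ahead of it and the grasp point (between the pads) lies 6 mm ahead of it; z points along the fingers, y is the line along which they close (so a half turn about z gives the same grasp; the last joint's range is limited). The gripper opens to 87 mm and grips with 3 to 60 N. Pads are 19 mm wide; open, the fingers measure 117 mm over their backs; the gripper's body (75 mm by 190 mm) begins 51 mm behind the grasp point.
Start: joints at [-81.79, 30.224, 82.088, -0, 67.689, -10.227], TCP at [0.198, -0.593, 0.248] pointing down, gripper open.
Joint ranges: [-176.69, 176.69], [-43.24, 126.21], [12.49, 139.97], [-82, 262], [0, 151.66], [-163.58, 163.58]. Speed limits (degrees/s): [159.86, 159.86, 180, 180, 180, 180].

INTERFACE

Orientations are given as a 3x3 rotation matrix whose columns are the frame's x, y, z axes.
In Python, from rig import * gives the robot as it stands.
- The arm moves only by the tool step_arm, never from a script. Its argument "steps" is a list of rows, each a list of 7 numbers: the shift along the tool's x, y, z normalised to -1 to 1, where 1 is 0.3 m, then the turn, a rotation vector about the tool's x, y, z normalised to -1 to 1, where 1 is 45 degrees, then the gripper's target within -1 to 1 (shut at 1, half-way at 0, fully open at -1). A call has 1 to 8 rows; each row is the pose to reach, as a shift and turn from the pose commanded when the call began, along the tool's axes at that moment; what a row does not reach only later rows make up. A row lasts 1/12 s, in which the tool goes at most 41.7 mm and 7.16 degrees, less where a joint would pass 70% of its speed; a pose out of reach is approached as far as the arm can. A call with a number of a shift or a turn outside -1 to 1 is refused whole. A call with a gripper value outside its range is refused whole. The fingers move at their own pace and stop on an object; the grip force is fixed at half the most. Time passes only in rows, so rows that repeat a pose let the fingers close. It gives the time, the measured TCP pose, the force, the opening and the grip force at its end, in the units of the state.
- read_state(): the state, without advancing time (a new reading comes with each control period).
- capture(name): name is "scene" or "side" or "wrist"; returns a dict with "image" (420x560x3 uint8, red, green, blue), "vertical_fov" (degrees; the focal length in pixels is half the picture's height over the tangent of half this angle, whatever the lens; pixels are square), "cx", "cy" (the principal point, pixels), "world_from_camera" (4x4, takes a point from camera to world coordinates); the wrist camera has in their place "T_tool_cam" (4x4, takes a point from camera to tool coordinates, whose origin is the TCP and whose axes are the flange's). Camera axes: x right, y down, z forward; pixel columns grow to the right and rows downward; lengths in m; the calibration is good to about 2 mm. A picture is of the moment at which its call begins: read the wrist's pose just before it. There is no depth.
- hand_in(): hands the job in; it is judged then, once.
The state is a dict: "time_s": time; "joint_positions": joint angles; "qvel": joint speeds; "tau": joint torques, N m; "position": TCP position; "tcp_rot": TCP orientation; "force": force on the tool from outside, world axes, zero at the start; "moment": the same for the moment, N m; "opening": opening from 0.0 (shut) to 1.0 (fully open); "grasp_force": force on a finger pad.
Only numpy, scipy, OpenCV 4.12 (cv2) and the standard library are available. Lean on these libraries where they do the work, as an engineer would, in place of code of your own. Each camera call takes 0.05 s, during which the arm holds its last target. There are 200 camera calls.

## Working session

There is one attempt and no reset: what is moved stays moved. The work goes in short steps, Python scripts to look and compute and a tool call to move; the robot and the scene stay as the last step left them, time stands still between calls to the robot, and variables do not carry over. Pictures are saved under pics/ and viewed, at most 10 in all, crops included, and the job is handed in when it is done.

Besides the shell and the picture viewer there is one more tool, called after "Request:" as name(argument=value, ...), one argument or row to a line, values as JSON. step_arm: Moves the arm, as the interface text tells. Scaled input: -1 to 1 covers 0.3 m each way for a shift and 45 degrees each way for a turn. Its arguments: {"type":"object","properties":{"steps":{"type":"array"}},"required":["steps"]}

```bash
mkdir -p pics; ls; cat > h.py <<'E'
from rig import *
import numpy as np, cv2, json
def cam(n):
    s=read_state(); c=capture(n); im=np.array(c["image"],np.uint8)
    f=im.shape[0]/2/np.tan(np.radians(c["vertical_fov"])/2)
    if n=="wrist":
        T=np.eye(4);T[:3,:3]=np.array(s["tcp_rot"]);T[:3,3]=s["position"];T=T@np.array(c["T_tool_cam"])
    else: T=np.array(c["world_from_camera"])
    return dict(im=im,f=f,cx=c["cx"],cy=c["cy"],T=T)
def save(c,name,sc=1,box=None):
    im=c["im"]
    if box: im=im[box[1]:box[3],box[0]:box[2]]
    cv2.imwrite("pics/"+name,cv2.resize(im[:,:,::-1],None,fx=sc,fy=sc,interpolation=cv2.INTER_CUBIC))
def ray(c,u,v):
    d=c["T"][:3,:3]@np.array([(u-c["cx"])/c["f"],(v-c["cy"])/c["f"],1]); return c["T"][:3,3],d
def onz(c,u,v,z):
    o,d=ray(c,u,v); return o+d*(z-o[2])/d[2]
def px(c,p):
    q=np.linalg.inv(c["T"])@np.append(p,1); return c["f"]*q[0]/q[2]+c["cx"],c["f"]*q[1]/q[2]+c["cy"]
E
python3 - <<'E'
from h import *
for n in("scene","side"):
    c=cam(n); save(c,n+".png",1.4); print(n,c["T"].round(3).tolist(),c["f"],c["cx"],c["cy"])
print(read_state())
E
```

```text
pics
scene [[0.403, 0.676, -0.617, 1.615], [0.915, -0.309, 0.259, -0.457], [-0.015, -0.669, -0.743, 1.447], [0.0, 0.0, 0.0, 1.0]] 530.7250722760296 284.28266383431884 209.50173665623112
side [[-0.938, -0.226, 0.264, 0.176], [-0.348, 0.579, -0.738, 0.933], [0.014, -0.783, -0.621, 0.882], [0.0, 0.0, 0.0, 1.0]] 485.57692419758666 282.03959343929245 197.05335567304402
{'time_s': 0.1, 'joint_positions': array([-8.17889602e+01,  3.02730956e+01,  8.21507386e+01, -6.55698278e-04,
        6.76888704e+01, -1.02266256e+01]), 'qvel': array([-0.04827161, -0.19192195, -0.19307781,  0.04508253,  0.05961782,
        0.0659546 ]), 'tau': array([-5.93239729e-04, -4.40985811e+01, -1.77151161e+01,  6.35828963e-02,
        5.33889164e-02, -3.70081284e-05]), 'position': array([ 0.19761194, -0.59227943,  0.24666587]), 'tcp_rot': array([[ 9.48666976e-01,  3.16276593e-01, -2.91414355e-04],
       [ 3.16276546e-01, -9.48665042e-01,  1.94538820e-03],
       [ 3.38826142e-04, -1.93769307e-03, -9.99998065e-01]]), 'force': array([-0.3672073 ,  0.18648117,  0.23335886]), 'moment': array([-0.0356475 , -0.02108773, -0.03688086]), 'grasp_force': 0.0, 'opening': 0.9990131187431249}
```

View pics/scene.png

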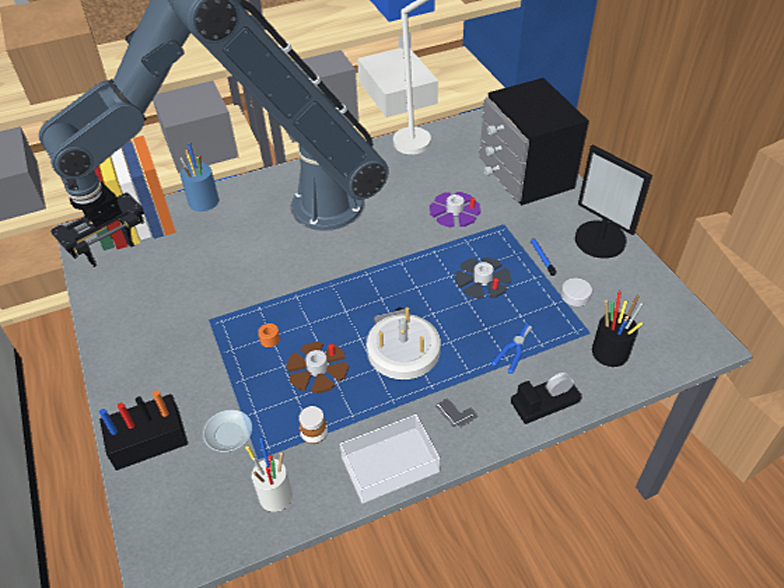

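View pics/side.png

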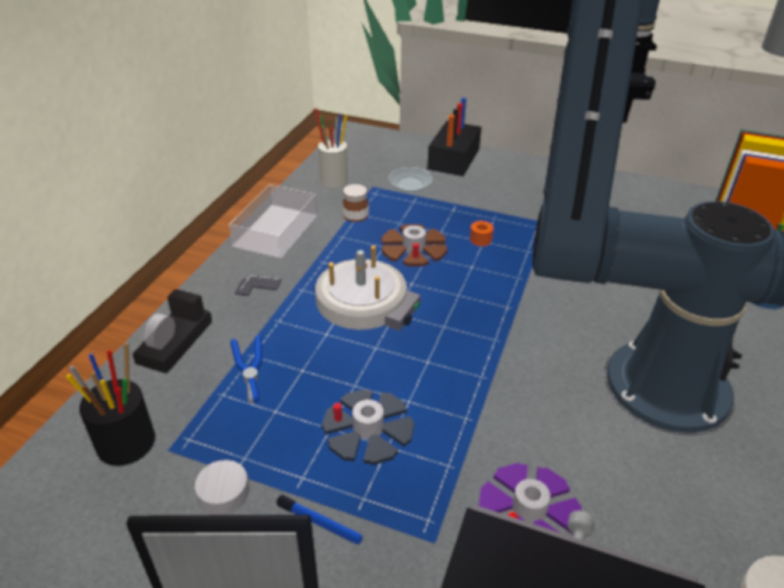

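The scene view shows the orange collar at (268,335), the dark disc's hub at (484,268) with its lug at (495,284), and the post at (403,322) with pin tops at (381,333), (422,338) and (407,310), all in 1.4x pixels. The side view shows the same parts. The brown and purple discs are decoys.

```bash
cat >> h.py <<'E'
def tri(a,ua,b,ub):
    (o1,d1),(o2,d2)=ray(a,*ua),ray(b,*ub); t=np.linalg.lstsq(np.c_[d1,-d2],o2-o1,rcond=None)[0]
    p,q=o1+t[0]*d1,o2+t[1]*d2; return (p+q)/2,np.linalg.norm(p-q)
E
python3 - <<'E'
from h import *
a=cam("scene");b=cam("side")
def blob(c,lo,hi,box):
    x0,y0,x1,y1=[int(v/1.4) for v in box]
    h=cv2.cvtColor(c["im"],cv2.COLOR_RGB2HSV)[y0:y1,x0:x1]; m=cv2.inRange(h,lo,hi); n,l,s,ce=cv2.connectedComponentsWithStats(m)
    return [(s[i].tolist(),(ce[i]+[x0,y0]).round(1).tolist()) for i in range(1,n) if s[i,4]>8]
O=((5,150,120),(16,255,255));R=((0,150,90),(4,255,255));Y=((15,80,80),(30,255,255))
for n,c,bc,bl,bp in(("scene",a,(245,310,295,360),(450,250,520,300),(360,295,450,370)),("side",b,(460,210,505,255),(310,385,420,470),(310,230,410,320))):
    print(n,"col",blob(c,*O,bc),"lug",blob(c,*R,bl)); print(" pins",blob(c,*Y,bp))
s=1.4
for k,u,v in(("post",(403,320),(361,251)),("hub",(484,265),(367,410)),("lug",(495,279),(338,406)),("col",(268,329),(482,228))):
    print(k,*tri(a,(u[0]/s,u[1]/s),b,(v[0]/s,v[1]/s)))
save(a,"s2.png",5,(250,155,370,275))
E
```

```text
scene col [([10, 10, 14, 17, 198], [191.8, 239.0])] lug [([31, 21, 4, 8, 23], [353.3, 202.2])]
 pins [([33, 10, 2, 11, 20], [290.6, 224.6]), ([14, 27, 3, 11, 24], [271.6, 242.4]), ([43, 31, 3, 11, 24], [300.6, 245.6])]
side col [([9, 8, 15, 17, 212], [343.8, 165.9])] lug []
 pins [([44, 12, 3, 15, 32], [266.3, 182.2]), ([14, 24, 3, 15, 36], [236.2, 194.2]), ([47, 33, 3, 16, 44], [269.0, 204.5])]
post [ 0.58919704 -0.01804465  0.11684249] 0.007858123300527504
hub [0.45395279 0.27736262 0.04490959] 0.0006703035096339608
lug [0.50360427 0.28214012 0.03812641] 0.0032575676566061885
col [ 0.41658282 -0.30291012  0.03312623] 0.0011749563472286276
```

View pics/s2.png

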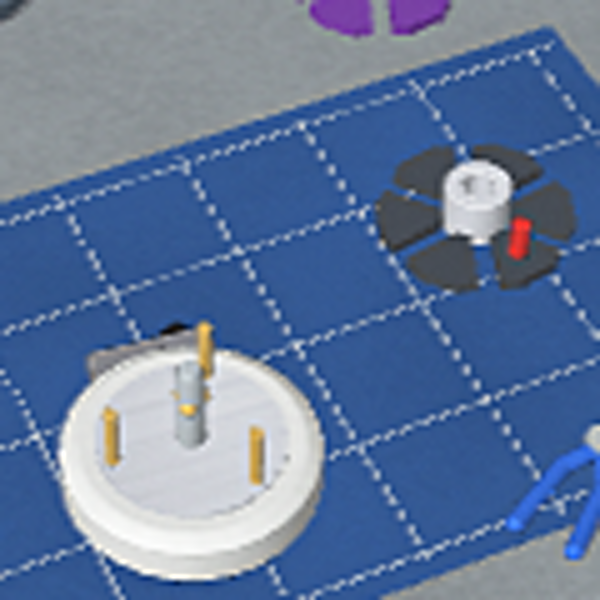

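The close-up shows the dark disc's lug at (520,238), three pins and the post with its balls. I'm moving over the collar now.

Request:
step_arm(
  steps=[
    [1, -0.68, 0.1, 0, 0, 0, -1],
    [1, -0.68, 0.1, 0, 0, 0, -1],
    [1, -0.68, 0.1, 0, 0, 0, -1],
    [1, -0.68, 0.1, 0, 0, 0, -1],
    [1, -0.68, 0.1, 0, 0, 0, -1],
    [1, -0.68, 0.1, 0, 0, 0, -1],
    [1, -0.68, 0.1, 0, 0, 0, -1],
    [1, -0.68, 0.1, 0, 0, 0, -1],
  ],
)

```text
time_s: 0.87
position: [0.4, -0.3271, 0.2199]
tcp_rot: [[0.949, 0.316, 0.0], [0.316, -0.949, 0.0], [0.0, 0.0, -1.0]]
force: [-0.2, -0.1, -0.3]
opening: 1.002
grasp_force: 0.0
```

Request:
step_arm(
  steps=[
    [0, 0, 0, 0, 0, 0, -1],
    [0, 0, 0, 0, 0, 0, -1],
  ],
)

```text
time_s: 1.03
position: [0.4002, -0.3266, 0.2199]
tcp_rot: [[0.947, 0.321, -0.001], [0.321, -0.947, 0.001], [-0.001, -0.001, -1.0]]
force: [-1.0, -0.9, 0.1]
opening: 1.005
grasp_force: 0.0
```

```bash
python3 - <<'E'
from h import *
a=cam("scene");b=cam("side")
P=[]
for k,u,v in(("A",(290.6,224.6),(269,204.5)),("B",(271.6,242.4),(266.3,182.2)),("C",(300.6,245.6),(236.2,194.2))):
    p,e=tri(a,u,b,v); P.append(p); print(k,p,e)
P=np.array(P);m=P.mean(0);print("axis",m,[(np.hypot(*(p-m)[:2]).round(4),np.degrees(np.arctan2(*(p-m)[1::-1])).round(1)) for p in P])
w=cam("wrist");save(w,"w1.png");print(read_state()["position"])
m=cv2.inRange(cv2.cvtColor(w["im"],cv2.COLOR_RGB2HSV),(4,120,80),(17,255,255))
cs,_=cv2.findContours(m,cv2.RETR_EXTERNAL,cv2.CHAIN_APPROX_NONE)
for c in cs:
    if cv2.contourArea(c)>300: e=cv2.fitEllipse(c);print(e,[onz(w,*e[0],z).round(4) for z in(0,.018,.036)])
E
```

```text
A [0.54298908 0.0141143  0.07000743] 0.00383380410595764
B [ 0.58656985 -0.07481732  0.06948896] 0.004592422832474621
C [0.64068781 0.00653513 0.0713712 ] 0.002954627152167978
axis [ 0.59008225 -0.01805597  0.0702892 ] [(np.float64(0.057), np.float64(145.7)), (np.float64(0.0569), np.float64(-93.5)), (np.float64(0.0563), np.float64(25.9))]
[ 0.39896674 -0.33001795  0.22024262]
((271.286865234375, 172.07879638671875), (54.55234146118164, 56.22090148925781), 18.411195755004883) [array([ 0.4139, -0.3051,  0.    ]), array([ 0.4164, -0.3052,  0.018 ]), array([ 0.4189, -0.3054,  0.036 ])]
((207.47877502441406, 52.58783721923828), (53.83607864379883, 61.243194580078125), 160.37490844726562) [array([ 0.4978, -0.2182,  0.    ]), array([ 0.496 , -0.2228,  0.018 ]), array([ 0.4942, -0.2273,  0.036 ])]
((267.8681640625, 48.707122802734375), (54.28709030151367, 60.71809387207031), 169.60043334960938) [array([ 0.518 , -0.2685,  0.    ]), array([ 0.5152, -0.2705,  0.018 ]), array([ 0.5124, -0.2725,  0.036 ])]
((299.28021240234375, 8.258403778076172), (20.656286239624023, 54.748661041259766), 101.9592056274414) [array([ 0.5578, -0.2846,  0.    ]), array([ 0.553 , -0.2858,  0.018 ]), array([ 0.5482, -0.287 ,  0.036 ])]
((169.78953552246094, 12.710006713867188), (32.979312896728516, 54.9512939453125), 77.57234191894531) [array([ 0.5185, -0.1785,  0.    ]), array([ 0.5157, -0.185 ,  0.018 ]), array([ 0.5129, -0.1916,  0.036 ])]
```

View pics/w1.png

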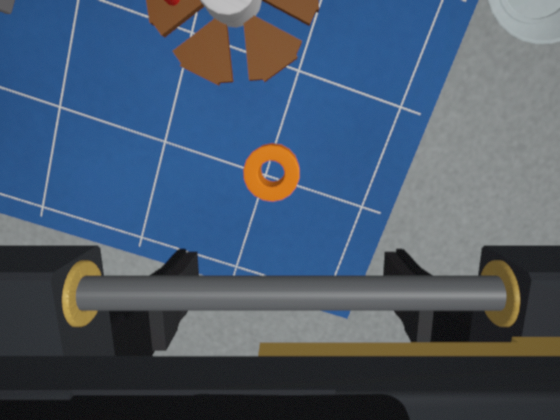

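The wrist view shows the collar at (271,172), which is about (0.418,-0.304), agreeing with the two-view fix. The pins sit at 26° mod 120 around (0.590,-0.018). Next I grasp the collar.

Request:
step_arm(
  steps=[
    [0.083, -0.06, 0.13, 0, 0, 0, -1],
    [0.083, -0.06, 0.27, 0, 0, 0, -1],
    [0.083, -0.06, 0.4, 0, 0, 0, -1],
    [0.083, -0.06, 0.52, 0, 0, 0, -1],
    [0.083, -0.06, 0.62, 0, 0, 0, -1],
    [0.083, -0.06, 0.62, 0, 0, 0, -1],
    [0.083, -0.06, 0.62, 0, 0, 0, 1],
    [0.083, -0.06, 0.62, 0, 0, 0, 1],
  ],
)

```text
time_s: 1.85
position: [0.4174, -0.3057, 0.0353]
tcp_rot: [[0.949, 0.314, 0.002], [0.314, -0.949, -0.002], [0.001, 0.002, -1.0]]
force: [0.4, -0.1, 0.3]
opening: 0.919
grasp_force: 0.0
```

Request:
step_arm(
  steps=[
    [0, 0, 0, 0, 0, 0, 1],
    [0, 0, 0, 0, 0, 0, 1],
    [0, 0, 0, 0, 0, 0, 1],
    [0, 0, 0, 0, 0, 0, 1],
    [0, 0, 0, 0, 0, 0, 1],
  ],
)

```text
time_s: 2.27
position: [0.4178, -0.3045, 0.0351]
tcp_rot: [[0.949, 0.317, 0.002], [0.317, -0.949, -0.002], [0.001, 0.003, -1.0]]
force: [-1.2, 0.6, 8.2]
opening: 0.559
grasp_force: 30.5
```

Request:
step_arm(
  steps=[
    [0, 0, -0.13, 0, 0, 0, 1],
    [0, 0, -0.27, 0, 0, 0, 1],
    [0.09, -0.1, -0.36, 0, 0, 0, 1],
    [0.17, -0.2, -0.45, 0, 0, 0, 1],
    [0.25, -0.3, -0.5, 0, 0, 0, 1],
    [0.34, -0.4, -0.5, 0, 0, 0, 1],
    [0.42, -0.5, -0.5, 0, 0, 0, 1],
    [0.5, -0.6, -0.5, 0, 0, 0, 1],
  ],
)

```text
time_s: 2.93
position: [0.5018, -0.0866, 0.1849]
tcp_rot: [[0.949, 0.316, 0.001], [0.316, -0.949, -0.0], [0.001, 0.001, -1.0]]
force: [0.1, -0.2, -2.0]
opening: 0.559
grasp_force: 30.0
```

Request:
step_arm(
  steps=[
    [0.07, -0.06, -0.07, 0, 0, 0, 1],
    [0.13, -0.12, -0.07, 0, 0, 0, 1],
    [0.13, -0.12, -0.07, 0, 0, 0, 1],
    [0.13, -0.12, -0.07, 0, 0, 0, 1],
    [0.13, -0.12, -0.07, 0, 0, 0, 1],
  ],
)

```text
time_s: 3.35
position: [0.5261, -0.0418, 0.2046]
tcp_rot: [[0.948, 0.317, -0.002], [0.317, -0.948, 0.0], [-0.002, -0.001, -1.0]]
force: [0.4, -0.8, -1.9]
opening: 0.558
grasp_force: 30.0
```

```bash
python3 - <<'E'
from h import *
w=cam("wrist");save(w,"w2.png",1.4);np.savez("w2.npz",**w);s=read_state();print(s["position"],s["tcp_rot"],s["force"],s["opening"])
for k,z in(("top",.119),("ball",.086),("seat",.045)): print(k,px(w,[.59,-.018,z]))
for a in(26,146,266): print(a,px(w,[.59+.056*np.cos(np.radians(a)),-.018+.056*np.sin(np.radians(a)),.095]))
E
```

```text
[ 0.52601773 -0.04229241  0.20449802] [[ 9.48791391e-01  3.15896569e-01 -2.06276761e-03]
 [ 3.15897701e-01 -9.48793226e-01  2.39894329e-04]
 [-1.88135814e-03 -8.79233220e-04 -9.99997844e-01]] [ 0.06850628  0.25489955 -1.96310271] 0.5611880507636902
top (np.float64(286.9473695626439), np.float64(121.51702840993306))
ball (np.float64(287.4124268143026), np.float64(121.69776427275384))
seat (np.float64(287.84534940667544), np.float64(121.86601159711648))
26 (np.float64(275.092609938458), np.float64(27.194803298980133))
146 (np.float64(220.91238338380484), np.float64(174.3552717230384))
266 (np.float64(365.78299299181674), np.float64(155.25142334301734))
```

View pics/w2.png

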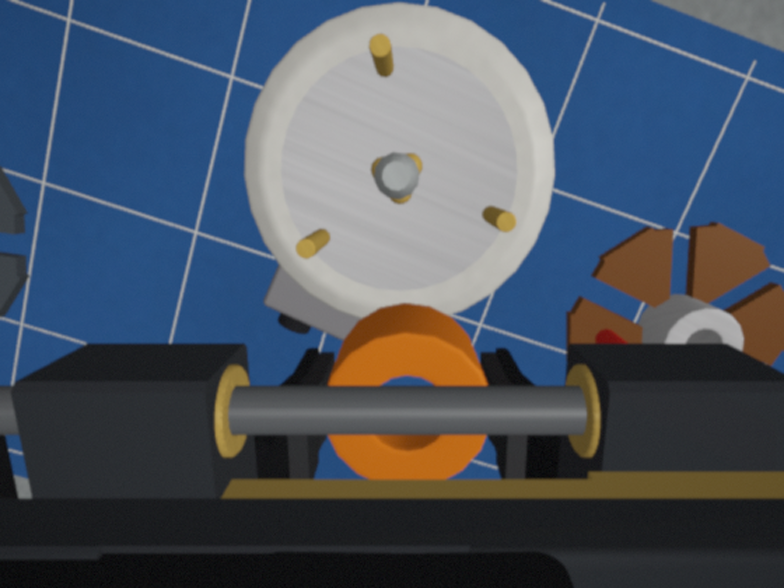

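The post top is at (399,174), the pin tops at (381,43), (305,247) and (507,222), and the collar's top face is centred near (408,400) in 1.4x pixels. This agrees with the predictions to about 3 px.

```bash
python3 - <<'E'
from h import *
w=dict(np.load("w2.npz")); s=1.4
p=onz(w,399/s,174/s,.119);print("post",p,w["f"])
P=np.array([onz(w,u/s,v/s,.095) for u,v in((381,43),(507,222),(305,247))]);print(P,P.mean(0));m=P.mean(0)
print([(np.hypot(*(q-m)[:2]).round(4),np.degrees(np.arctan2(*(q-m)[1::-1])).round(1)) for q in P])
m=cv2.inRange(cv2.cvtColor(w["im"],cv2.COLOR_RGB2HSV),(10,190,225),(17,255,255)); ys,xs=np.nonzero(m[210:350,230:355]); print(xs.min()+230,xs.max()+230,ys.min()+210,ys.max()+210)
R=np.array(read_state()["tcp_rot"]);t=np.array(read_state()["position"])
for v in(398,402): print("collar tool",R.T@(onz(w,408.5/s,v/s,t[2]+.002)-t))
print("post tool",R.T@(p-t))
E
```

```text
post [ 0.58815723 -0.01741577  0.119     ] 367.9307228654795
[[ 0.63790436  0.00765106  0.095     ]
 [ 0.58330502 -0.07237618  0.095     ]
 [ 0.54158514  0.01487414  0.095     ]] [ 0.58759817 -0.016617    0.095     ]
[(np.float64(0.0559), np.float64(25.8)), (np.float64(0.0559), np.float64(-94.4)), (np.float64(0.0558), np.float64(145.6))]Traceback (most recent call last):
  File "<stdin>", line 6, in <module>
    return umr_minimum(a, axis, None, out, keepdims, initial, where)
ValueError: zero-size array to reduction operation minimum which has no identity
```

```bash
python3 - <<'E'
from h import *
w=dict(np.load("w2.npz")); s=1.4
st=read_state();R=np.array(st["tcp_rot"]);t=np.array(st["position"]);print(t)
h=cv2.cvtColor(w["im"],cv2.COLOR_RGB2HSV); m=cv2.inRange(h,(4,120,60),(20,255,255)); m[:, :232]=0;m[:,352:]=0;m[:215]=0;m[345:]=0
print([(y,np.nonzero(m[y])[0][[0,-1]].tolist()) for y in range(255,348,4) if m[y].any()])
print(w["im"][250,290],w["im"][225,290])
for v in(398,402): print("collar tool",R.T@(onz(w,408.5/s,v/s,t[2]+.002)-t))
print("post tool",R.T@(onz(w,399/s,174/s,.119)-t), "pins mid",R.T@(np.array([.5876,-.0166,.1])-t))
E
```

```text
[ 0.52601773 -0.04229241  0.20449802]
[(255, [242, 340]), (259, [239, 342]), (263, [237, 344]), (267, [235, 346]), (271, [234, 347]), (275, [234, 348]), (311, [235, 346]), (315, [237, 345]), (319, [239, 343]), (323, [241, 340]), (327, [244, 336]), (331, [248, 333]), (335, [253, 329]), (339, [258, 322]), (343, [262, 319])]
[193 108  24] [128  66  16]
collar tool [ 0.00602562 -0.00014805 -0.00201121]
collar tool [ 0.00480374 -0.00014484 -0.00200891]
post tool [ 0.06697674 -0.00389796  0.08537563] pins mid [ 0.0667415  -0.00483128  0.10437693]
```

The collar sits about 4 mm ahead of the tool centre, so the shift to put it on the post is (0.063, -0.004) in the tool frame.

Request:
step_arm(
  steps=[
    [0.11, -0.007, 0, 0, 0, 0, 1],
    [0.21, -0.013, 0, 0, 0, 0, 1],
    [0.21, -0.013, 0.05, 0, 0, 0, 1],
    [0.21, -0.013, 0.1, 0, 0, 0, 1],
    [0.21, -0.013, 0.15, 0, 0, 0, 1],
    [0.21, -0.013, 0.18, 0, 0, 0, 1],
    [0.21, -0.013, 0.2, 0, 0, 0, 1],
    [0.21, -0.013, 0.2, 0, 0, 0, 1],
  ],
)

```text
time_s: 4.07
position: [0.5866, -0.0181, 0.1441]
tcp_rot: [[0.95, 0.313, 0.002], [0.313, -0.95, 0.003], [0.003, -0.002, -1.0]]
force: [3.3, 4.8, -4.8]
opening: 0.559
grasp_force: 30.0
```

Request:
step_arm(
  steps=[
    [0, 0, 0.02, 0, 0, 0, 1],
    [0, 0, 0.04, 0, 0, 0, 1],
    [0, 0, 0.05, 0, 0, 0, 1],
    [0, 0, 0.05, 0, 0, 0, 1],
  ],
)

```text
time_s: 4.4
position: [0.5867, -0.0178, 0.1301]
tcp_rot: [[0.949, 0.314, 0.003], [0.314, -0.949, 0.002], [0.003, -0.001, -1.0]]
force: [2.8, 5.4, -4.4]
opening: 0.556
grasp_force: 30.0
```

Request:
step_arm(
  steps=[
    [0.005, -0.005, 0, 0, 0, 0, 1],
    [0.005, -0.005, 0.01, 0, 0, 0, 1],
    [0.005, -0.005, 0.02, 0, 0, 0, 1],
    [0.005, -0.005, 0.02, 0, 0, 0, 1],
  ],
)

```text
time_s: 4.73
position: [0.587, -0.0169, 0.1245]
tcp_rot: [[0.949, 0.316, 0.001], [0.316, -0.949, -0.0], [0.001, 0.0, -1.0]]
force: [0.2, 0.2, 1.4]
opening: 0.557
grasp_force: 30.0
```

Request:
step_arm(
  steps=[
    [0, 0, 0.015, 0, 0, 0, 1],
    [0, 0, 0.03, 0, 0, 0, 1],
    [0, 0, 0.045, 0, 0, 0, 1],
    [0, 0, 0.06, 0, 0, 0, 1],
    [0, 0, 0.06, 0, 0, 0, 1],
  ],
)

```text
time_s: 5.15
position: [0.5877, -0.0168, 0.1069]
tcp_rot: [[0.949, 0.316, 0.003], [0.316, -0.949, -0.0], [0.003, 0.002, -1.0]]
force: [2.3, 1.4, -0.3]
opening: 0.556
grasp_force: 30.0
```

Request:
step_arm(
  steps=[
    [0, 0, 0.02, 0, 0, 0, 1],
    [0, 0, 0.04, 0, 0, 0, 1],
    [0, 0, 0.06, 0, 0, 0, 1],
    [0, 0, 0.075, 0, 0, 0, 1],
    [0, 0, 0.085, 0, 0, 0, 1],
    [0, 0, 0.093, 0, 0, 0, 1],
    [0, 0, 0.093, 0, 0, 0, 1],
  ],
)

```text
time_s: 5.73
position: [0.5864, -0.0168, 0.08]
tcp_rot: [[0.949, 0.316, -0.0], [0.316, -0.949, -0.0], [-0.001, 0.0, -1.0]]
force: [-3.6, 1.6, 15.0]
opening: 0.562
grasp_force: 30.0
```

Request:
step_arm(
  steps=[
    [0, 0, 0.005, 0, 0, 0, 1],
    [0, 0, 0.01, 0, 0, 0, 1],
    [0, 0, 0.01, 0, 0, 0, 1],
  ],
)

```text
time_s: 5.98
position: [0.5864, -0.0168, 0.0799]
tcp_rot: [[0.949, 0.316, 0.0], [0.316, -0.949, -0.001], [0.0, 0.001, -1.0]]
force: [-8.3, 1.3, 33.0]
opening: 0.555
grasp_force: 30.0
```

The collar is firmly seated: 33 N with no further travel. I'll release with a partial opening, retreat and check.

Request:
step_arm(
  steps=[
    [0, 0, -0.01, 0, 0, 0, -0.4],
    [0, 0, -0.01, 0, 0, 0, -0.4],
    [0, 0, -0.01, 0, 0, 0, -0.4],
    [0, 0, -0.01, 0, 0, 0, -0.4],
    [0, 0, -0.1, 0, 0, 0, -0.4],
    [0, 0, -0.22, 0, 0, 0, -0.4],
    [0, 0, -0.34, 0, 0, 0, -0.4],
    [-0.13, 0, -0.4, 0, 0, 0, -0.7],
  ],
)

```text
time_s: 6.65
position: [0.5593, -0.0291, 0.1984]
tcp_rot: [[0.948, 0.318, 0.016], [0.318, -0.948, -0.003], [0.014, 0.008, -1.0]]
force: [1.4, -0.5, 0.6]
opening: 0.729
grasp_force: 0.0
```

Request:
step_arm(
  steps=[
    [-0.1, 0, 0, 0, 0, 0, -1],
    [-0.13, 0, 0, 0, 0, 0, -1],
    [-0.13, 0, 0, 0, 0, 0, -1],
  ],
)

```text
time_s: 6.9
position: [0.5108, -0.0408, 0.1939]
tcp_rot: [[0.949, 0.315, -0.004], [0.315, -0.949, 0.001], [-0.003, -0.002, -1.0]]
force: [-0.0, 0.1, -0.2]
opening: 0.92
grasp_force: 0.0
```

```bash
python3 - <<'E'
from h import *
w=cam("wrist");np.savez("w3.npz",**w);s=read_state();print(s["position"],s["opening"],s["force"])
ims=[]
a=cam("scene")["im"][195:275,250:330];b=cam("side")["im"][150:250,210:310]
ims=np.hstack([cv2.resize(w["im"][0:300,130:430],(400,400)),cv2.resize(b,(400,400),interpolation=cv2.INTER_CUBIC)])
cv2.imwrite("pics/c1.png",ims[:,:,::-1])
E
```

```text
[ 0.51302365 -0.04088729  0.19399376] 0.9542104161361669 [0.37839444 0.33118948 0.30756968]
```

View pics/c1.png

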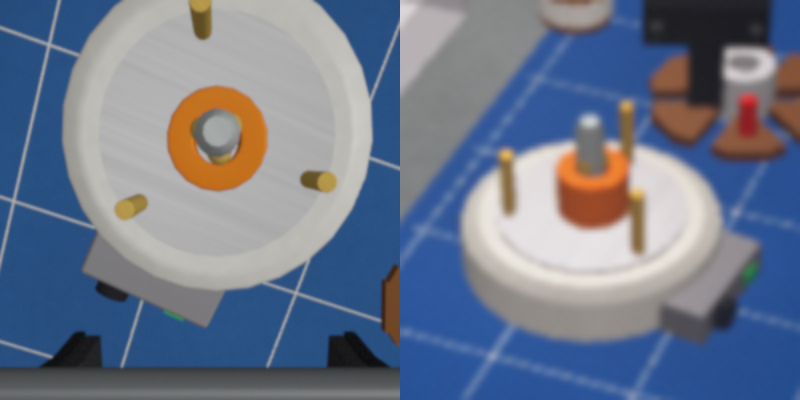

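The collar stands flat on the flange, the post rises through it, and nothing else has moved. Next I move to view the dark disc, turning 17°.

Request:
step_arm(
  steps=[
    [0, -0.14, 0, 0, 0, -0.1, -1],
    [0, -0.28, 0, 0, 0, -0.2, -1],
    [0, -0.42, 0, 0, 0, -0.3, -1],
    [0, -0.56, 0, 0, 0, -0.38, -1],
    [0, -0.7, 0, 0, 0, -0.38, -1],
    [0, -0.84, 0, 0, 0, -0.38, -1],
    [0, -0.98, 0, 0, 0, -0.38, -1],
    [0, -1, 0, 0, 0, -0.38, -1],
  ],
)

```text
time_s: 7.72
position: [0.4173, 0.2495, 0.194]
tcp_rot: [[0.81, 0.586, -0.001], [0.586, -0.81, 0.002], [0.001, -0.002, -1.0]]
force: [-0.1, -1.1, -0.2]
opening: 1.005
grasp_force: 0.0
```

Request:
step_arm(
  steps=[
    [0, 0, 0, 0, 0, 0, -1],
    [0, 0, 0, 0, 0, 0, -1],
  ],
)

```text
time_s: 7.88
position: [0.4195, 0.2445, 0.1941]
tcp_rot: [[0.812, 0.583, 0.0], [0.583, -0.812, -0.0], [-0.0, 0.001, -1.0]]
force: [0.5, -0.4, -0.2]
opening: 1.004
grasp_force: 0.0
```

```bash
python3 - <<'E'
from h import *
w=cam("wrist");np.savez("w4.npz",**w);s=read_state();print(s["position"],s["tcp_rot"]);save(w,"w4.png",1.4)
h=cv2.cvtColor(w["im"],cv2.COLOR_RGB2HSV);m=cv2.inRange(h,(0,150,90),(5,255,255))|cv2.inRange(h,(172,150,90),(180,255,255))
n,l,st,ce=cv2.connectedComponentsWithStats(m);print([(st[i].tolist(),ce[i]) for i in range(1,n) if st[i,4]>20])
E
```

```text
[0.41982931 0.24365806 0.19421372] [[ 8.13477464e-01  5.81596367e-01  2.85942156e-04]
 [ 5.81596436e-01 -8.13477328e-01 -4.71088259e-04]
 [-4.13757590e-05  5.49522621e-04 -9.99999848e-01]]
[([305, 83, 18, 20, 292], array([313.41780822,  92.64383562]))]
```

View pics/w4.png

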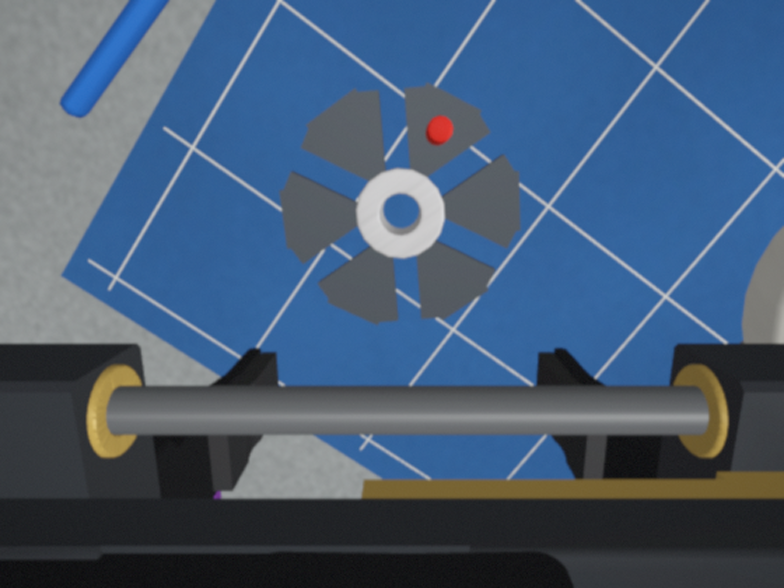

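The wrist view shows the hub ring at (401,213), the lug at (440,129) and the six slots, in 1.4x pixels. I'll get the slot angle by sampling an annulus on the disc's top plane.

```bash
cat >> h.py <<'E'
def slots(w,c,z,thr,r=np.arange(.048,.064,.002)):
    # phase (mod 60) of the six-fold blue/dark pattern round centre c at height z
    a=np.arange(0,360,1.); h=cv2.cvtColor(w["im"],cv2.COLOR_RGB2HSV)
    acc=0
    for rr in r:
        for t in a:
            u,v=px(w,[c[0]+rr*np.cos(np.radians(t)),c[1]+rr*np.sin(np.radians(t)),z]); u,v=int(round(u)),int(round(v))
            if 0<=u<560 and 0<=v<420 and h[v,u,1]>thr and h[v,u,0]>90: acc=acc+np.exp(6j*np.radians(t))
    return np.degrees(np.angle(acc))/6, abs(acc)
E
python3 - <<'E'
from h import *
w=dict(np.load("w4.npz"));s=1.4
st=read_state();t=np.array(st["position"]);R=np.array(st["tcp_rot"])
hub=onz(w,401/s,213/s,.04);lug=onz(w,440.5/s,129/s,.042)
m=w["im"].min(2)>150
hb=cv2.inRange(w["im"],(150,150,150),(255,255,255));hb[:110]=0;hb[190:]=0;hb[:,:250]=0;hb[:,325:]=0
cs,_=cv2.findContours(hb,cv2.RETR_EXTERNAL,cv2.CHAIN_APPROX_NONE);c=max(cs,key=cv2.contourArea);print(cv2.minEnclosingCircle(c))
print("hub",hub,R.T@(hub-t));d=lug-hub;print("lug",lug,np.hypot(*d[:2]),np.degrees(np.arctan2(d[1],d[0])))
print("slots",slots(w,hub,.010,140),"tool yaw",np.degrees(np.arctan2(R[1,0],R[0,0])))
E
```

```text
((285.4130554199219, 151.76707458496094), 31.9429931640625)
hub [0.45470132 0.27381904 0.04      ] [ 0.04591549 -0.00433859  0.15420946]
lug [0.50287868 0.28246432 0.042     ] 0.04894689900301231 10.173284953172265
slots (np.float64(-19.429358981626276), np.float64(544.5874551342771)) tool yaw 35.56290599670447
```

Request:
step_arm(
  steps=[
    [0.1, -0.014, 0.08, 0, 0, 0, -1],
    [0.148, -0.014, 0.18, 0, 0, 0, -1],
    [0.148, -0.014, 0.3, 0, 0, 0, -1],
    [0.148, -0.014, 0.42, 0, 0, 0, -1],
    [0.148, -0.014, 0.515, 0, 0, 0, -1],
    [0.148, -0.014, 0.515, 0, 0, 0, -1],
    [0.148, -0.014, 0.515, 0, 0, 0, 1],
    [0.148, -0.014, 0.515, 0, 0, 0, 1],
  ],
)

```text
time_s: 8.6
position: [0.4536, 0.2716, 0.0397]
tcp_rot: [[0.815, 0.579, -0.0], [0.579, -0.815, -0.0], [-0.001, -0.0, -1.0]]
force: [-0.0, -0.1, -1.0]
opening: 0.923
grasp_force: 0.0
```

Request:
step_arm(
  steps=[
    [0, 0, 0, 0, 0, 0, 1],
    [0, 0, 0, 0, 0, 0, 1],
    [0, 0, 0, 0, 0, 0, 1],
    [0, 0, 0, 0, 0, 0, 1],
    [0, 0, 0, 0, 0, 0, 1],
  ],
)

```text
time_s: 9.02
position: [0.4526, 0.2732, 0.0405]
tcp_rot: [[0.814, 0.581, 0.001], [0.581, -0.814, 0.0], [0.001, 0.0, -1.0]]
force: [0.7, -1.5, 3.4]
opening: 0.559
grasp_force: 30.3
```

Request:
step_arm(
  steps=[
    [0, 0, -0.13, 0, 0, 0, 1],
    [0, 0, -0.26, 0, 0, 0, 1],
    [0, 0, -0.39, 0, 0, 0, 1],
    [-0.02, 0.1, -0.48, 0, 0, 0, 1],
    [-0.05, 0.2, -0.56, 0, 0, 0.1, 1],
    [-0.08, 0.3, -0.64, 0, 0, 0.2, 1],
    [-0.1, 0.42, -0.68, 0, 0, 0.3, 1],
    [-0.12, 0.54, -0.68, 0, 0, 0.329, 1],
  ],
)

```text
time_s: 9.68
position: [0.5186, 0.1195, 0.2472]
tcp_rot: [[0.936, 0.353, 0.006], [0.353, -0.936, 0.0], [0.006, 0.002, -1.0]]
force: [1.1, -0.1, -3.6]
opening: 0.559
grasp_force: 29.9
```

Request:
step_arm(
  steps=[
    [0, 0, 0, 0, 0, 0, 1],
    [0, 0, 0, 0, 0, 0, 1],
  ],
)

```text
time_s: 9.85
position: [0.5175, 0.1186, 0.2439]
tcp_rot: [[0.936, 0.351, -0.001], [0.351, -0.936, 0.0], [-0.001, -0.0, -1.0]]
force: [-1.2, 0.7, -4.0]
opening: 0.555
grasp_force: 29.9
```

```bash
python3 - <<'E'
from h import *
w=cam("wrist");np.savez("w5.npz",**w);s=read_state();R=np.array(s["tcp_rot"]);t=np.array(s["position"]);print(t,R.round(4).tolist(),np.degrees(np.arctan2(R[1,0],R[0,0])),s["force"]);save(w,"w5.png",1.4)
E
```

```text
[0.51634033 0.11985485 0.2434267 ] [[0.9358, 0.3525, -0.0028], [0.3525, -0.9358, 0.0005], [-0.0024, -0.0014, -1.0]] 20.639089116098162 [-1.27993026 -0.03031041 -2.9865216 ]
```

View pics/w5.png

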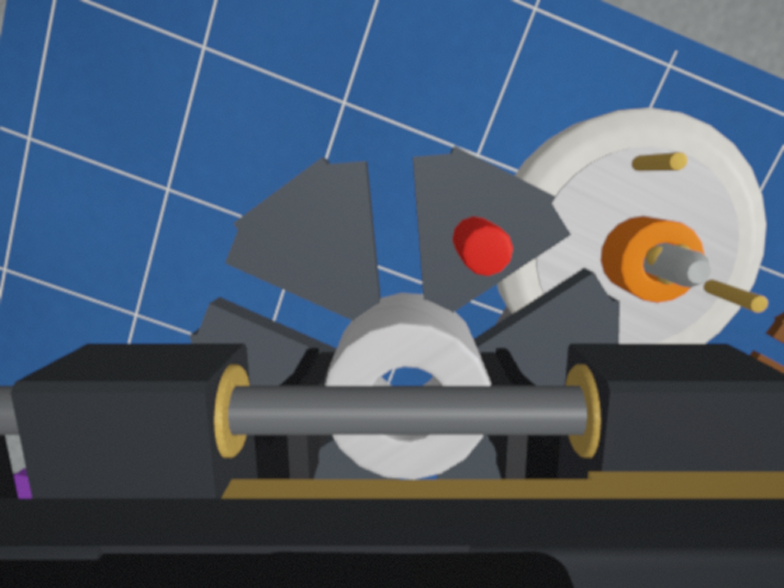

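The held hub's top ring is centred near (408,396) with the lug at (485,247); the post top is at (697,268) in 1.4x pixels. I'll compute the hub offset, the post fix and the lug direction.

```bash
python3 - <<'E'
from h import *
w=dict(np.load("w5.npz"));s=1.4
st=read_state();R=np.array(st["tcp_rot"]);t=np.array(w["T"][:3,3]) ; t=np.array(st["position"])
h=w["im"].astype(int); m=((h.min(2)>110)&(h.max(2)-h.min(2)<25))
print([(y,np.nonzero(m[y,225:360])[0][[0,-1]]+225) for y in list(range(240,277,4))+list(range(311,346,4)) if m[y,225:360].any()])
for v in(393,396,399): print("hub",v,R.T@(onz(w,408/s,v/s,t[2]+.0005)-t))
p=onz(w,697/s,267/s,.119);print("post",p,R.T@(p-t))
l=onz(w,487/s,248/s,t[2]+.0025);hb=onz(w,408/s,396/s,t[2]+.0005);d=l-hb;print("lug",np.hypot(*d[:2]),np.degrees(np.arctan2(d[1],d[0])))
E
```

```text
[(240, array([245, 336])), (244, array([243, 338])), (248, array([242, 340])), (252, array([240, 342])), (256, array([239, 343])), (260, array([237, 345])), (264, array([235, 346])), (268, array([234, 348])), (272, array([233, 349])), (311, array([238, 345])), (315, array([239, 342])), (319, array([242, 339])), (323, array([245, 336])), (327, array([250, 332])), (331, array([254, 326])), (335, array([261, 320])), (339, array([271, 307]))]
hub 393 [ 0.00714074  0.00175576 -0.00051984]
hub 396 [ 0.00621708  0.00175516 -0.00051759]
hub 399 [ 0.00529053  0.00175455 -0.00051534]
post [ 0.58884701 -0.01350876  0.119     ] [0.02114691 0.15053904 0.1241607 ]
lug 0.047354277560440576 -5.184248103932152
```

Request:
step_arm(
  steps=[
    [0.02, 0.13, 0, 0, 0, 0, 1],
    [0.03, 0.26, 0, 0, 0, 0, 1],
    [0.04, 0.38, 0, 0, 0, 0, 1],
    [0.049, 0.48, 0, 0, 0, 0, 1],
    [0.049, 0.507, 0, 0, 0, 0, 1],
    [0.049, 0.507, 0.1, 0, 0, 0, 1],
    [0.049, 0.507, 0.2, 0, 0, 0, 1],
    [0.049, 0.507, 0.227, 0, 0, 0, 1],
  ],
)

```text
time_s: 10.57
position: [0.5805, -0.0144, 0.1712]
tcp_rot: [[0.935, 0.355, -0.011], [0.355, -0.935, 0.003], [-0.01, -0.007, -1.0]]
force: [-0.8, 0.6, -4.2]
opening: 0.557
grasp_force: 29.9
```

Request:
step_arm(
  steps=[
    [0, 0, 0, 0, 0, 0, 1],
    [0, 0, 0.02, 0, 0, 0, 1],
    [0, 0, 0.04, 0, 0, 0, 1],
    [0, 0, 0.06, 0, 0, 0, 1],
    [0, 0, 0.075, 0, 0, 0, 1],
    [0, 0, 0.075, 0, 0, 0, 1],
  ],
)

```text
time_s: 11.07
position: [0.5846, -0.0165, 0.1531]
tcp_rot: [[0.935, 0.354, -0.001], [0.354, -0.935, 0.0], [-0.001, -0.001, -1.0]]
force: [-0.2, 0.3, -2.7]
opening: 0.56
grasp_force: 29.9
```

Request:
step_arm(
  steps=[
    [0, 0, 0.015, 0, 0, 0, 1],
    [0, 0, 0.03, 0, 0, 0, 1],
    [0, 0, 0.045, 0, 0, 0, 1],
    [0, 0, 0.045, 0, 0, 0, 1],
  ],
)

```text
time_s: 11.4
position: [0.5843, -0.0167, 0.139]
tcp_rot: [[0.935, 0.354, -0.002], [0.354, -0.935, 0.0], [-0.002, -0.001, -1.0]]
force: [-1.3, 0.4, -3.3]
opening: 0.557
grasp_force: 29.9
```

Request:
step_arm(
  steps=[
    [0, 0, 0.01, 0, 0, 0, 1],
    [0, 0, 0.02, 0, 0, 0, 1],
    [0, 0, 0.02, 0, 0, 0, 1],
  ],
)

```text
time_s: 11.65
position: [0.5846, -0.0167, 0.1334]
tcp_rot: [[0.935, 0.354, -0.001], [0.354, -0.935, 0.0], [-0.001, -0.001, -1.0]]
force: [-0.4, 0.5, -2.5]
opening: 0.56
grasp_force: 29.9
```

No pin contact below the pin tops, so the slots are dropping over the pins. Continuing past the balls.

Request:
step_arm(
  steps=[
    [0, 0, 0.01, 0, 0, 0, 1],
    [0, 0, 0.02, 0, 0, 0, 1],
    [0, 0, 0.02, 0, 0, 0, 1],
  ],
)

```text
time_s: 11.9
position: [0.5858, -0.0169, 0.1292]
tcp_rot: [[0.935, 0.354, 0.002], [0.354, -0.935, -0.001], [0.002, 0.001, -1.0]]
force: [-1.4, 0.3, 3.1]
opening: 0.561
grasp_force: 29.9
```

Request:
step_arm(
  steps=[
    [0, 0, 0.007, 0, 0, 0, 1],
    [0, 0, 0.014, 0, 0, 0, 1],
    [0, 0, 0.014, 0, 0, 0, 1],
  ],
)

```text
time_s: 12.15
position: [0.5862, -0.017, 0.1262]
tcp_rot: [[0.935, 0.354, 0.004], [0.354, -0.935, -0.001], [0.003, 0.002, -1.0]]
force: [-1.0, -0.6, 2.5]
opening: 0.558
grasp_force: 29.9
```

Request:
step_arm(
  steps=[
    [0, 0, 0.008, 0, 0, 0, 1],
    [0, 0, 0.016, 0, 0, 0, 1],
    [0, 0, 0.02, 0, 0, 0, 1],
    [0, 0, 0.02, 0, 0, 0, 1],
  ],
)

```text
time_s: 12.48
position: [0.5861, -0.0171, 0.1214]
tcp_rot: [[0.935, 0.354, 0.004], [0.354, -0.935, -0.001], [0.003, 0.002, -1.0]]
force: [-4.3, 0.1, 17.3]
opening: 0.559
grasp_force: 29.9
```

Request:
step_arm(
  steps=[
    [0, 0, 0.005, 0, 0, 0, 1],
    [0, 0, 0.009, 0, 0, 0, 1],
    [0, 0, 0.009, 0, 0, 0, 1],
  ],
)

```text
time_s: 12.73
position: [0.5862, -0.0171, 0.1213]
tcp_rot: [[0.935, 0.354, 0.005], [0.354, -0.935, -0.001], [0.004, 0.003, -1.0]]
force: [-8.1, 0.8, 32.9]
opening: 0.558
grasp_force: 29.9
```

The disc is home: stiff at 33 N at the expected height. Releasing and retreating.

Request:
step_arm(
  steps=[
    [0, 0, -0.009, 0, 0, 0, -0.4],
    [0, 0, -0.009, 0, 0, 0, -0.4],
    [0, 0, -0.009, 0, 0, 0, -0.4],
    [0, 0, -0.009, 0, 0, 0, -0.4],
    [0, 0, -0.1, 0, 0, 0, -0.4],
    [0, 0, -0.22, 0, 0, 0, -0.4],
    [0, 0, -0.34, 0, 0, 0, -0.4],
    [-0.13, 0, -0.4, 0, 0, 0, -0.4],
  ],
)

```text
time_s: 13.4
position: [0.5578, -0.0305, 0.2386]
tcp_rot: [[0.934, 0.356, 0.016], [0.356, -0.935, -0.002], [0.014, 0.008, -1.0]]
force: [1.1, -2.4, 0.8]
opening: 0.696
grasp_force: 0.0
```

Request:
step_arm(
  steps=[
    [-0.1, 0, 0, 0, 0, 0, -0.4],
    [-0.15, 0, 0, 0, 0, 0, -0.4],
    [-0.15, 0, 0, 0, 0, 0, -0.4],
  ],
)

```text
time_s: 13.65
position: [0.5039, -0.0462, 0.2342]
tcp_rot: [[0.936, 0.353, -0.004], [0.353, -0.936, 0.001], [-0.004, -0.002, -1.0]]
force: [0.0, 0.5, -0.2]
opening: 0.702
grasp_force: 0.0
```

```bash
python3 - <<'E'
from h import *
w=cam("wrist");b=cam("side")["im"][150:250,210:310]
ims=np.hstack([cv2.resize(w["im"][0:300,130:430],(400,400)),cv2.resize(b,(400,400),interpolation=cv2.INTER_CUBIC)])
cv2.imwrite("pics/c2.png",ims[:,:,::-1]);print(read_state()["position"],read_state()["force"])
E
```

```text
[ 0.50772382 -0.04620677  0.2343174 ] [1.18440771 0.40384518 0.68356434]
```

View pics/c2.png

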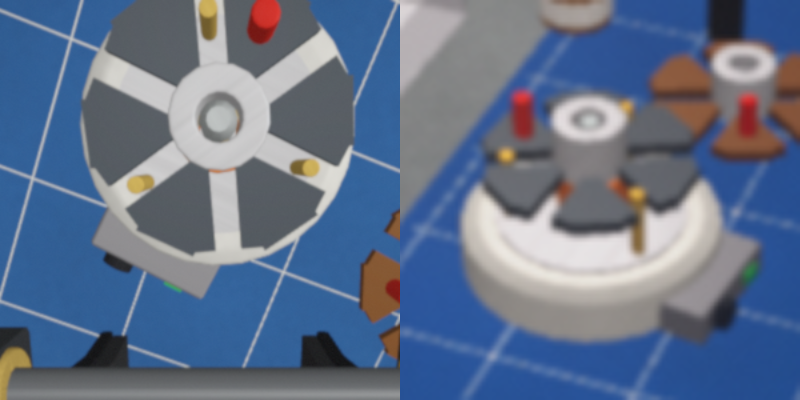

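All three pins stand in slots just proud of the disc, the hub and lug are up, the post top is just inside the hub, and the gripper is clear.

```bash
python3 -c "
from rig import *
print(hand_in())"
```

```text
the job is handed in; nothing more can be done
None
```

The collar is fully home on the flange and the slotted disc is pressed home on it over the three drive pins, hub and lug up. Both are released with the gripper clear, nothing else was touched, and the job was handed in at about 14 s with no verdict returned.

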